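Open the latched gate of the roller reject cage

TASK

Open the reject cage so that the pan inside can be got at: free the gate's latch bar from its catch, lift it clear and swing the gate open until it stands about square to the cage front, then let go with the bar dropped back down. The sprung gate holds the bar under the catch's turned-in nose, so ease the gate home against its stop to free the bar; do not wrench the bar up against the catch or ram the gate into its stop, and leave the things round about where they are.

Things in the scene. Friction and masses are not known exactly. Their poses are not given: they have to be found in the camera images.
- cage: grey steel wire-mesh reject cage fixed on the bench, 276 mm wide, 225 mm deep, 210 mm high, with a wire roof. Origin: on the bench at the foot of the gate's hinge axis. Its -x axis points out of the front (the gate side), +x into the cage, -y along the closed gate from the hinge towards the catch, z up. The cage stands with its front to the robot's right, hinge nearest the robot
- gate_hinge (a point): a point on the gate's vertical hinge axis, 176 mm above the bench, level with the closed latch bar; axes as the cage's
- gate (a joint): gate angle, rad: 0 = home against its stop, grows as the free edge swings out (clockwise from above), 1.57 = square to the cage front, 1.85 = as far as it goes. A sprung buffer behind the free edge pushes it out over the first 0.08 rad: latched it rests 0.02 to 0.07 out, differing from day to day. Holding it home takes about 11 N at the knob. Beyond 0.08 it stays where it is left
- latch_bar (a joint): angle of the latch bar on the gate, rad: 0 = level (down, on its rest pin), grows as its free end lifts; at most 0.6; falls back by gravity. It must be raised at least 0.12 for the bar to pass over the catch. The ball knob is fixed to the bar and tilts with it, so a grip on it must give or tilt along
- latch_knob (a point): centre of the black 30 mm ball knob that lifts the bar, on an 8 mm stem 45 mm in front of it. Gate home, it is 62 mm in front of the hinge axis, 150 mm along from it, 176 mm above the bench, and 120 mm along from the bar's pivot bolt (30 mm along from the hinge axis, same height, axis square to the gate). 25 mm or more free all round. Axes as the bar's: -x forward along the stem, -y to its tip
- bar_tip (a point): free end of the latch bar, mid-section. The bar is a steel flat 6 mm thick, 14 mm high, 226 mm long, 0.2 kg, along the front of the gate (an 18 mm tube frame with wire infill, 205 mm wide, 40 to 194 mm above the bench, 0.8 kg), reaching past the gate's edge into the catch
- catch: steel catch on the latch post, 20 mm wide: a floor under the bar, an upright before it, a nose turned in over it. Origin as the cage's. A lock-nutted set screw in the upright bears on the bar's front and sets how far out it rests. The nose covers the bar by 3 to 13 mm at rest; only in the last 2 mm of bar travel before the gate meets its stop is it free to lift. Over 25 N on the catch is forcing it
- catch_nose (a point): middle of the inner top edge of the catch's nose, 190.5 mm above the bench; axes as the cage's
- stop: steel stop strip on the inside of the latch post that the gate's free edge meets, 200 mm from the hinge, when fully home; its origin is that of the cage. More than 12 N on it (about 15 N at the knob on top of what the buffer takes) counts as ramming
- roller_a_center (a point): bystander: steel roller 20 mm across, 26 mm high, standing on the bench under the gate's sweep (the gate passes 14 mm above it); centre, half-way up
- roller_b_center (a point): bystander: a second such roller; centre, half-way up
- ring_gauge_center (a point): bystander: steel ring 56 mm across, 16 mm high, lying on the cage roof; its centre
- roller_pan: bystander: black steel pan of rollers, 200 x 150 x 60 mm, on the bench to the right; origin under its middle
- caged_pan: black steel pan of rejected rollers inside the cage, 130 x 160 x 50 mm; origin under its middle
- oil_bottle: bystander: yellow plastic oil bottle 150 mm high, 56 mm across; origin under its middle
- screwdriver: bystander: screwdriver lying on the bench to the right
- wire_brush: bystander: brush lying on the bench to the left

How it is judged:
By the outcome, as a careful person would: the job done as asked, in the order asked, and still so for the second after the job is handed in, with the robot touching nothing.
It also fails if it takes over 64 s, if anything falls off the work surface, if the arm or the gripper's body presses on something with over 40 N, if the wrist force passes 120 N, or if a joint passes its speed limit or range.

ROBOT

A 6-joint arm with a two-finger parallel gripper is mounted at the origin on the work surface. World frame = base frame: x ahead of the robot, y to its left, z up, the work surface at z = 0. Lengths are in mm, angles in rad, forces in N, time in s.
With the tool pointing down it reaches from about 350 to 850 mm from the base axis. Payload 8.1 kg.
Tool frame: the origin (TCP) lies at the very end of the fingers, on their centre line; the grasp point (between the pads) lies 19 mm behind it; z points along the fingers, y is the line along which they close (so a half turn about z gives the same grasp; the last joint's range is limited). The gripper opens to 93 mm and grips with 3 to 60 N. Pads are 15 mm wide; open, the fingers measure 128 mm over their backs; the gripper's body (75 mm by 188 mm) begins 65 mm behind the grasp point.
Start: joints at [-1.246, 0.13, 1.488, -0, 1.523, -0.085], TCP at [239.075, -550.316, 218.635] pointing down, gripper open.
Joint ranges: [-2.96, 2.96], [-0.89, 2.26], [0.02, 2.5], [-1.34, 4.48], [0, 2.73], [-2.66, 2.66]. Speed limits (rad/s): [2.39, 2.39, 2.79, 3.14, 3.14, 3.14].

INTERFACE

Orientations are given as a unit quaternion [w, x, y, z].
In Python, from rig import env, capture, ticket gives the robot as it stands.
- The arm moves only by the tool carry_out, never from a script. Its argument "increments" is text: rows parted by semicolons, each of 7 numbers parted by spaces: the turn, a rotation vector about the tool's x, y, z in degrees, then the shift along the tool's x, y, z in m, then the finger opening in m, from 0 to 0.093. In form: rx ry rz x y z hand; .... A call has 1 to 12 rows; each row is the pose to reach, as a shift and turn from the pose commanded when the call began, along the tool's axes at that moment; what a row does not reach only later rows make up. A row lasts 1/8 s, in which the tool goes at most 62.5 mm and 10.7 degrees, less where a joint would pass 70% of its speed; a pose out of reach is approached as far as the arm can. A call with a gripper value outside its range is refused whole. The fingers move at their own pace and stop on an object; "grip_force" is the grip in N (left out, the last holds). Time passes only in rows, so rows that repeat a pose let the fingers close. It gives the time, the measured TCP pose, the force, the opening and the grip force at its end, in the units of the state.
- env.get_obs(): the state, without advancing time (a new reading comes with each control period).
- capture(name): name is "scene" or "top" or "wrist"; returns a dict with "color" (400x640x3 uint8, red, green, blue), "z_map" (400x640 float32, mm along the optical axis (not along the pixel's ray), 0 where there is no reading), "intrinsics" (3x3 intrinsics, pixels), "origin" and "orientation" of the camera in the world. Camera axes: x right, y down, z forward; pixel columns grow to the right and rows downward; lengths in mm; the calibration is good to about 2 mm. A picture is of the moment at which its call begins.
- ticket.close_job(): hands the job in; it is judged then, once.
The state is a dict: "time": time; "q": joint angles; "joint_vel": joint speeds; "tau": joint torques, N m; "ee_pos": TCP position; "eef_rot": TCP orientation; "wrist_force": force on the tool from outside, world axes, zero at the start; "wrist_torque": the same for the moment, N m; "grip_width": finger opening in mm; "grip_force": force on a finger pad.
Only numpy, scipy, OpenCV 4.12 (cv2) and the standard library are available. Lean on these libraries where they do the work, as an engineer would, in place of code of your own. Each camera call takes 0.05 s, during which the arm holds its last target. There are 200 camera calls.

## Working session

There is one attempt and no reset: what is moved stays moved. The work goes in short steps, Python scripts to look and compute and a tool call to move; the robot and the scene stay as the last step left them, time stands still between calls to the robot, and variables do not carry over. Pictures are saved under pics/ and viewed, at most 10 in all, crops included, and the job is handed in when it is done.

Besides the shell and the picture viewer there is one more tool, called after ">>>" as name(argument=value, ...) on one line, values as JSON. carry_out: Moves the arm, as the interface text tells. Its arguments: {"type":"object","properties":{"increments":{"type":"string"},"grip_force":{"type":"number"}},"required":["increments"]}

```bash
mkdir -p pics; ls; cat > h.py <<'E'
import sys; sys.path.insert(0,'.')
from rig import env, capture, ticket
import numpy as np, cv2
from scipy.spatial.transform import Rotation as R
def rot(q): q=np.array(q,float); return R.from_quat([q[1],q[2],q[3],q[0]]) if q.shape==(4,) else R.from_matrix(q)
def ray(c,u,v):
    d=rot(c['orientation']).apply(np.linalg.inv(c['intrinsics'])@[u,v,1]); return np.array(c['origin'],float),d
def onz(c,u,v,z): o,d=ray(c,u,v); return o+d*(z-o[2])/d[2]
def pt(c,u,v,z=None):
    o,d=ray(c,u,v); return o+d*(c['z_map'][int(v),int(u)] if z is None else z)
def tri(c1,p1,c2,p2):
    o1,d1=ray(c1,*p1);o2,d2=ray(c2,*p2)
    A=np.c_[d1,-d2]; s=np.linalg.lstsq(A,o2-o1,rcond=None)[0]
    a=o1+d1*s[0];b=o2+d2*s[1]; return (a+b)/2,np.linalg.norm(a-b)
def proj(c,p):
    q=rot(c['orientation']).inv().apply(np.array(p)-c['origin']); k=c['intrinsics']@q; return k[:2]/k[2]
def save(c,n): cv2.imwrite('pics/'+n,c['color'][:,:,::-1])
np.set_printoptions(precision=3,suppress=True)
E
python3 - <<'E'
from h import *
import pickle
o=env.get_obs(); print(o)
cs={}
for n in('scene','top','wrist'):
    c=capture(n); cs[n]=c; save(c,n+'0.png'); print(n,c['origin'],c['orientation'],c['intrinsics'].tolist())
pickle.dump(cs,open('c0.pkl','wb'))
E
```

```text
pics
{'time': 0.0, 'q': array([-1.246,  0.131,  1.489, -0.   ,  1.523, -0.085]), 'joint_vel': array([-0.   ,  0.001, -0.001,  0.001, -0.   ,  0.   ]), 'tau': array([  0.003, -55.983, -49.176,   0.077,   0.036,  -0.   ]), 'ee_pos': array([ 238.857, -549.778,  217.583]), 'eef_rot': array([-0.001,  0.979,  0.203, -0.   ]), 'wrist_force': array([ 0.623, -0.614, -0.144]), 'wrist_torque': array([ 0.042,  0.003, -0.   ]), 'grip_force': 0.0, 'grip_width': 93.03566151874972}
scene [1079.755   41.178  849.093] [-0.2    0.601  0.732 -0.252] [[405.78445552534464, 0.0, 327.7161159141994], [0.0, 405.78445552534464, 198.15875909086742], [0.0, 0.0, 1.0]]
top [ 454.852  -33.477 1181.634] [ 0.022 -0.704  0.709 -0.03 ] [[459.9785863462175, 0.0, 315.29969068353097], [0.0, 459.9785863462175, 195.89672215787178], [0.0, 0.0, 1.0]]
wrist [ 302.069 -521.336  383.317] [ 0.103  0.83  -0.544 -0.068] [[332.7961561269284, 0.0, 324.19452612249245], [0.0, 332.7961561269284, 199.2540635967711], [0.0, 0.0, 1.0]]
```

View pics/scene0.png

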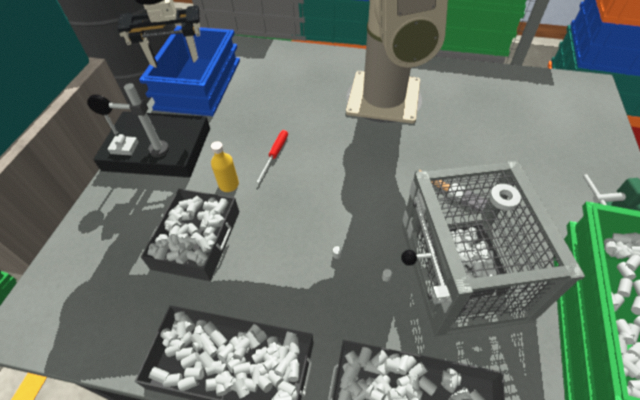

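View pics/top0.png

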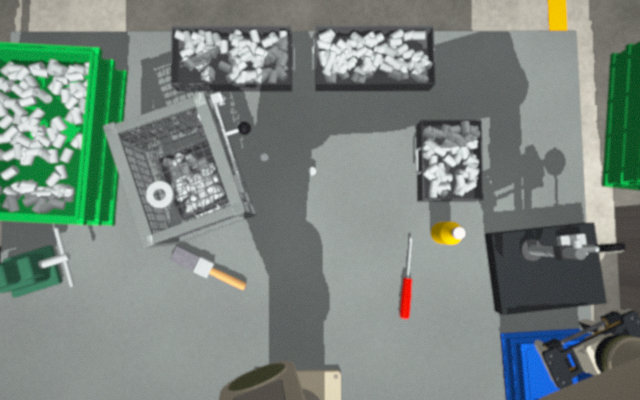

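The scene view shows the knob at (409,257), the catch near (437,292) and the cage roof. The top view has the knob at (245,128), the cage's hinge corner near (250,212), the catch corner near (210,97), and rollers at (264,157) and (313,171).

```bash
python3 - <<'E'
from h import *
import pickle
cs=pickle.load(open('c0.pkl','rb'))
def dark(c,u,v,r=14):
    g=c['color'][v-r:v+r+1,u-r:u+r+1].max(2); m=(g<38).astype(np.uint8)
    n,l,s,ce=cv2.connectedComponentsWithStats(m); k=1+np.argmax(s[1:,4]); print(s[k]); return ce[k]+[u-r,v-r]
a=dark(cs['scene'],409,257);b=dark(cs['top'],245,128)
print(a,b,tri(cs['scene'],a,cs['top'],b), pt(cs['top'],*b))
t=cs['top'];s=cs['scene']
i=t['color'][80:250,100:270];i=cv2.resize(i,None,fx=3.4,fy=3.4,interpolation=cv2.INTER_CUBIC)
j=s['color'][150:340,395:590];j=cv2.resize(j,None,fx=3,fy=3,interpolation=cv2.INTER_CUBIC)
cv2.imwrite('pics/crop.png',i[:,:,::-1]);cv2.imwrite('pics/crops.png',j[:,:,::-1])
for p in [(264,157),(313,171),(160,194)]: print(p,onz(t,*p,13),pt(t,*p))
E
```

```text
[  7   8  15  14 151]
[11  9  5  2  7]
[408.623 257.881] [244.    123.429] (array([689.803, 109.041, 184.834]), np.float64(1.2677842151149339)) [689.69  109.62  185.256]
(264, 157) [642.778  82.938  13.   ] [640.299  81.403  28.417]
(313, 171) [605.851 -42.256  13.   ] [603.936 -42.144  27.822]
(160, 194) [549.64  346.625  13.   ] [550.292 349.241   4.959]
```

View pics/crop.png

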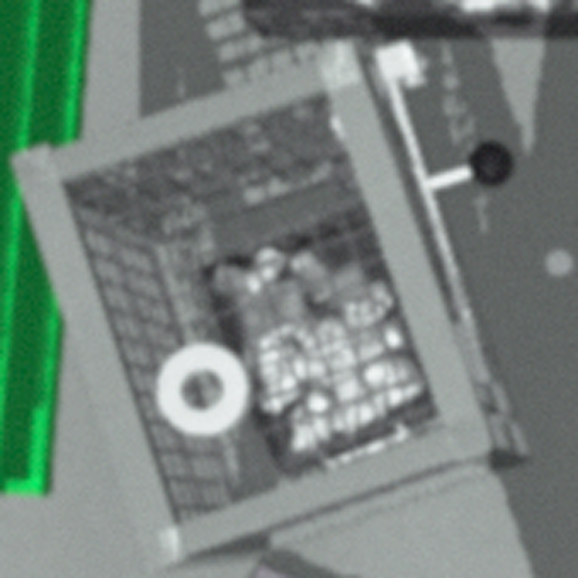

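View pics/crops.png

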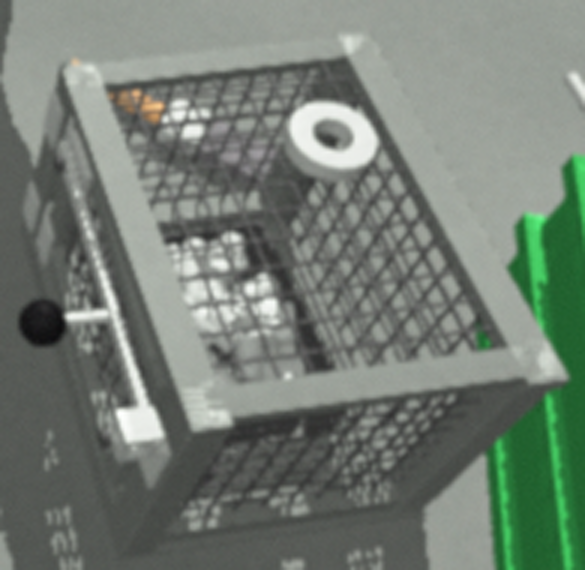

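The top crop puts the knob centre at (492,164), with the bar running from the catch at (400,65) down to about (485,370). The roof corners are near (350,50), (492,455), (18,155) and (165,555). The scene crop puts the knob at (42,323).

```bash
python3 - <<'E'
from h import *
import pickle
cs=pickle.load(open('c0.pkl','rb'))
t=cs['top'];s=cs['scene']
P=lambda x,y:((x+.5)/3.4+100-.5,(y+.5)/3.4+80-.5)
S=lambda x,y:((x+.5)/3+395-.5,(y+.5)/3+150-.5)
k,e=tri(s,S(42,323),t,P(492,164)); print('knob',k,e)
C=[onz(t,*P(*p),210)for p in [(355,47),(492,455),(165,562),(14,155)]]
for a,b in zip(C,C[1:]+C[:1]): d=b-a; print(a,np.linalg.norm(d),np.degrees(np.arctan2(d[1],d[0])))
b=[onz(t,*P(*p),183) for p in [(393,90),(430,185),(464,325)]]
print(b)
for i in(0,1): d=b[i]-b[2]; print(np.degrees(np.arctan2(d[1],d[0])))
d=C[0]-C[1]; print(np.degrees(np.arctan2(d[1],d[0])))
st=onz(t,*P(430,185),176)-k;print('stem',st,np.degrees(np.arctan2(st[1],st[0])))
R0=rot(env.get_obs()['eef_rot']).as_matrix();print(R0)
E
```

```text
knob [682.315 109.948 174.058] 0.9221242409373833
[749.623 191.934 210.   ] 272.7646834485144 -161.34188633155813
[491.194 104.671 210.   ] 210.77578929851816 107.76661335676262
[426.878 305.394 210.   ] 273.2730295231764 21.250421368825766
[681.57 404.44 210.  ] 223.13768466489446 -72.24272247313777
[array([729.278, 173.356, 183.   ]), array([666.765, 149.035, 183.   ]), array([575.701, 126.711, 183.   ])]
16.894885406396686
13.774455584792152
18.658113668441864
stem [-14.065  40.366   1.942] 109.20960267851605
[[ 0.917  0.398 -0.   ]
 [ 0.398 -0.917  0.001]
 [ 0.    -0.001 -1.   ]]
```

>>> carry_out(increments="0 0 0 0 0 -0.06 0.093; 0 0 0 0.045 -0.029 -0.08 0.093; 0 0 0 0.09 -0.058 -0.08 0.093; 0 0 0 0.135 -0.087 -0.08 0.093; 0 0 0 0.18 -0.116 -0.08 0.093; 0 0 0 0.225 -0.145 -0.08 0.093; 0 0 0 0.27 -0.174 -0.08 0.093; 0 0 0 0.315 -0.203 -0.08 0.093; 0 0 0 0.36 -0.232 -0.08 0.093; 0 0 0 0.405 -0.261 -0.08 0.093; 0 0 0 0.45 -0.29 -0.08 0.093; 0 0 0 0.495 -0.319 -0.08 0.093")

```text
time: 1.65
ee_pos: [566.6, -58.9, 298.4]
eef_rot: [-0.0, 0.979, 0.203, -0.0]
wrist_force: [0.3, -0.8, -0.5]
grip_width: 92.9
grip_force: 0.0
```

>>> carry_out(increments="0 0 -9 0.03 -0.02 0 0.07; 0 0 -18 0.06 -0.04 0 0.07; 0 0 -27 0.09 -0.06 0 0.07; 0 0 -36 0.12 -0.08 0 0.07; 0 0 -45 0.15 -0.095 0 0.07; 0 0 -54 0.174 -0.11 0 0.07; 0 0 -63 0.174 -0.11 0 0.07; 0 0 -72 0.174 -0.11 0 0.07; 0 0 -81 0.174 -0.11 0 0.07; 0 0 -82.5 0.174 -0.11 0.01 0.07; 0 0 -82.5 0.174 -0.11 0.02 0.07; 0 0 -82.5 0.174 -0.11 0.02 0.07")

```text
time: 3.15
ee_pos: [680.9, 109.6, 276.4]
eef_rot: [-0.001, 0.603, 0.798, -0.001]
wrist_force: [-0.2, 0.3, -0.3]
grip_width: 69.5
grip_force: 0.0
```

```bash
python3 - <<'E'
from h import *
import pickle
c=capture('wrist'); save(c,'w1.png'); t=capture('top');pickle.dump((c,t),open('c1.pkl','wb'))
o=env.get_obs();print(o['time'],o['ee_pos'],rot(o['eef_rot']).as_matrix(),o['q'],o['wrist_force'],c['origin'])
print(proj(c,[682,110,175]))
E
```

```text
3.25 [681.537 109.669 278.167] [[-0.274  0.962 -0.001]
 [ 0.962  0.274 -0.   ]
 [ 0.    -0.001 -1.   ]] [ 0.085  0.366  1.107  0.     1.67  -0.192] [0.582 0.649 0.762] [663.681 176.646 441.995]
[324.376 200.823]
```

View pics/w1.png

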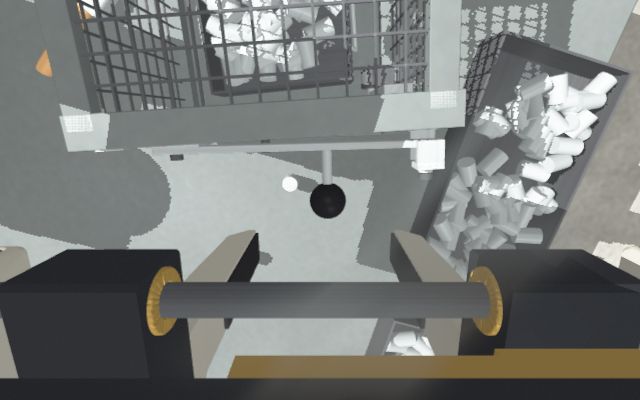

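The wrist view has the knob at (328,201), 4 px right of predicted. The bar runs from (185,153) to (410,146), the catch is at (428,152) and the roof front rail lies just above the bar.

```bash
python3 - <<'E'
from h import *
import pickle
c,t=pickle.load(open('c1.pkl','rb'));cs=pickle.load(open('c0.pkl','rb'))
g=c['color'].max(2);m=np.zeros_like(g);m[175:225,300:360]=(g[175:225,300:360]<60)
n,l,s,ce=cv2.connectedComponentsWithStats(m);k=1+np.argmax(s[1:,4]);print(s[k],ce[k])
S=lambda x,y:((x+.5)/3+395-.5,(y+.5)/3+150-.5);P=lambda x,y:((x+.5)/3.4+100-.5,(y+.5)/3.4+80-.5)
kk=(s[k][0]+s[k][2]/2-.5,s[k][1]+s[k][3]/2-.5);print(kk)
print(tri(c,kk,cs['scene'],S(42,323)),tri(c,kk,cs['top'],P(492,164)),onz(c,*kk,176))
# bar front lower edge line: bar bright vs floor, per column scan of depth
zs=c['z_map'];pts=[]
for u in list(range(200,310,5))+list(range(345,405,5)):
    for v in range(135,170):
        z=zs[v,u]; p=pt(c,u,v)
        if z>0 and 165<p[2]<186: pts.append(p)
pts=np.array(pts);print(len(pts),pts.mean(0))
vx=cv2.fitLine(pts[:,:2].astype(np.float32),cv2.DIST_HUBER,0,.01,.01).ravel();print('bar ang',np.degrees(np.arctan2(vx[1],vx[0])),vx)
pr=[]
for u in range(120,460,4):
    col=[pt(c,u,v) for v in range(90,160) if zs[v,u]>0]; col=[p for p in col if 203<p[2]<216]
    if col: pr.append(min(col,key=lambda p:p[1]-.33*p[0]))
pr=np.array(pr);vx=cv2.fitLine(pr[:,:2].astype(np.float32),cv2.DIST_HUBER,0,.01,.01).ravel();print('rail',len(pr),np.degrees(np.arctan2(vx[1],vx[0])),vx,pr[:,2].mean())
E
```

```text
[310 184  35  34 944] [327.176 200.309]
(np.float64(327.0), np.float64(200.5))
(array([683.601, 110.119, 175.295]), np.float64(1.777593185550514)) (array([683.509, 110.44 , 172.046]), np.float64(1.5672739078338493)) [683.94  111.107 176.   ]
311 [647.101 147.195 181.284]
bar ang 17.44917 [  0.954   0.3   647.624 147.461]
rail 85 19.430088 [  0.943   0.333 642.901 155.015] 209.15213402891533
```

>>> carry_out(increments="0 0 -1.6 0 0.0025 0.02 0.07; 0 0 -1.6 0.0005 0.0025 0.04 0.07; 0 0 -1.6 0.0005 0.0025 0.06 0.07; 0 0 -1.6 0.0005 0.0025 0.08 0.07; 0 0 -1.6 0.0005 0.0025 0.1 0.07; 0 0 -1.6 0.0005 0.0025 0.114 0.07; 0 0 -1.6 0.0005 0.0025 0.121 0.07; 0 0 -1.6 0.0005 0.0025 0.121 0.06; 0 0 -1.6 0.0005 0.0025 0.121 0.06")

```text
time: 4.38
ee_pos: [684.7, 110.9, 158.8]
eef_rot: [0.001, 0.591, 0.807, 0.001]
wrist_force: [1.1, 0.8, 0.2]
grip_width: 60.3
grip_force: 0.0
```

```bash
python3 - <<'E'
from h import *
c=capture('wrist'); save(c,'w2.png')
o=env.get_obs();print(o['time'],o['ee_pos'],o['wrist_force'],o['grip_width'])
E
```

```text
4.425 [684.665 110.921 158.842] [-0.273 -0.274  0.071] 60.35198095842405
```

View pics/w2.png

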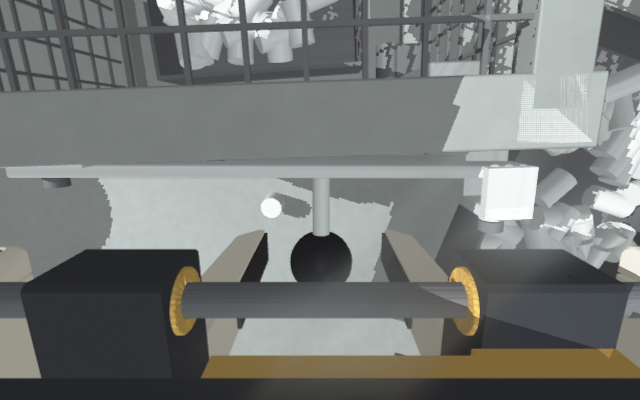

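The knob, at (321,262), sits midway between the fingers (267 to 383). The bar is level in the view, so the yaw is right.

>>> carry_out(increments="0 0 0 0 0 0 0.035; 0 0 0 0 0 0 0.026; 0 0 0 0 0 0 0.026; 0 0 0 0 0 0 0.026; 0 0 0 0 0 0 0.026", grip_force=30)

```text
time: 5.05
ee_pos: [683.1, 110.6, 157.6]
eef_rot: [-0.001, 0.591, 0.807, -0.001]
wrist_force: [-5.4, -1.1, 2.7]
grip_width: 28.6
grip_force: 30.0
```

>>> carry_out(increments="0 0 0 0.001 0 0 0.026; 0 0 0 0.002 0 0 0.026; 0 0 0 0.003 0 0 0.026; 0 0 0 0.003 0 0 0.026")

```text
time: 5.55
ee_pos: [683.1, 111.3, 157.7]
eef_rot: [0.001, 0.591, 0.806, -0.001]
wrist_force: [-0.7, -7.8, 1.0]
grip_width: 28.4
grip_force: 30.0
```

>>> carry_out(increments="0 0 0 0.001 0 0 0.026; 0 0 0 0.002 0 0 0.026; 0 0 0 0.002 0 0 0.026")

```text
time: 5.92
ee_pos: [683.2, 112.6, 157.7]
eef_rot: [0.002, 0.591, 0.806, -0.001]
wrist_force: [2.1, -10.4, -0.2]
grip_width: 28.9
grip_force: 30.0
```

>>> carry_out(increments="0 0 0 0.0005 0 0 0.026; 0 0 0 0.001 0 0 0.026; 0 0 0 0.001 0 0 0.026")

```text
time: 6.3
ee_pos: [683.2, 113.2, 157.7]
eef_rot: [0.002, 0.591, 0.806, -0.001]
wrist_force: [4.8, -12.0, -1.0]
grip_width: 28.5
grip_force: 30.0
```

```bash
cat > st.py <<'E'
from h import *
F=[];X=[]
for _ in range(4):
    capture('wrist');o=env.get_obs();F.append(o['wrist_force']);X.append(o['ee_pos'])
R0=rot(o['eef_rot'])
F=np.mean(F,0);X=np.mean(X,0);print(o['time'],X,'F',F,'Ftool',R0.inv().apply(F),o['grip_width'])
k=X-R0.apply([0,0,19]);H=np.array([522.1,125.1]);d=k[:2]-H;print('knob r',np.linalg.norm(d),'theta',np.radians(19.4)-np.arctan2(62,150)-np.arctan2(d[1],d[0]))
E
python3 st.py
```

```text
6.5 [683.195 113.205 157.737] F [  3.992 -11.705  -0.94 ] Ftool [-12.359   0.292   0.997] 28.516986208312424
knob r 161.49705038658098 theta 0.019860006525284676
```

>>> carry_out(increments="0 0 0 0.0005 0 0 0.026; 0 0 0 0.001 0 0 0.026; 0 0 0 0.001 0 0 0.026")

```text
time: 6.88
ee_pos: [683.2, 113.9, 157.9]
eef_rot: [0.002, 0.591, 0.806, -0.001]
wrist_force: [6.2, -13.0, -2.4]
grip_width: 28.3
grip_force: 30.0
```

```bash
python3 st.py
```

```text
7.075 [683.23  113.897 157.868] F [  5.285 -12.148  -1.065] Ftool [-13.169   1.392   1.133] 28.98681573571776
knob r 161.46896871724582 theta 0.015539832460450181
```

>>> carry_out(increments="0 0 0 0.0005 0 0 0.026; 0 0 0 0.001 0 0 0.026; 0 0 0 0.001 0 0 0.026")

```text
time: 7.45
ee_pos: [683.2, 115.3, 158.1]
eef_rot: [0.002, 0.592, 0.806, -0.001]
wrist_force: [5.8, -10.6, -1.5]
grip_width: 28.6
grip_force: 30.0
```

```bash
python3 st.py
```

```text
7.65 [683.167 115.369 158.068] F [  6.162 -10.54   -1.433] Ftool [-11.896   2.713   1.491] 28.425836557622258
knob r 161.29970925489525 theta 0.006576905665364112
```

>>> carry_out(increments="0 0 0 0.0005 0.001 0 0.026; 0 0 0 0.001 0.002 0 0.026; 0 0 0 0.001 0.0025 0 0.026; 0 0 0 0.001 0.0025 0 0.026")

```text
time: 8.15
ee_pos: [683.3, 116.7, 157.6]
eef_rot: [0.001, 0.592, 0.806, -0.002]
wrist_force: [-3.5, -13.3, 2.9]
grip_width: 28.7
grip_force: 30.0
```

```bash
python3 st.py
```

```text
8.35 [683.319 116.718 157.608] F [ -3.552 -12.558   2.594] Ftool [-10.923  -7.164  -2.531] 28.531455633002643
knob r 161.45993104354292 theta -0.001950770429075245
```

>>> carry_out(increments="0 0 0 0.0005 -0.001 0 0.026; 0 0 0 0.001 -0.001 0 0.026; 0 0 0 0.001 -0.001 0 0.026")

```text
time: 8.72
ee_pos: [683.2, 116.8, 157.7]
eef_rot: [0.002, 0.592, 0.806, -0.002]
wrist_force: [2.2, -13.9, 0.2]
grip_width: 28.5
grip_force: 30.0
```

```bash
python3 st.py
```

```text
8.925 [683.272 116.744 157.695] F [  3.222 -14.084  -0.404] Ftool [-14.4    -1.148   0.48 ] 28.515618822409017
knob r 161.36228099828412 theta -0.0021559274621177
```

>>> carry_out(increments="0 0 0 0.0005 0 0 0.026; 0 0 0 0.001 0.0005 0 0.026; 0 0 0 0.001 0.0005 0 0.026")

```text
time: 9.3
ee_pos: [683.3, 116.8, 157.7]
eef_rot: [0.002, 0.592, 0.806, -0.003]
wrist_force: [1.6, -18.4, 0.8]
grip_width: 28.7
grip_force: 30.0
```

```bash
python3 st.py
```

```text
9.5 [683.269 116.834 157.67 ] F [  1.694 -18.236   0.545] Ftool [-17.911  -3.84   -0.425] 28.491289493470173
knob r 161.3653629952993 theta -0.002876786788287823
```

At the stop: no motion and about 4 N per mm. I'll ease off slightly and try a small lift.

>>> carry_out(increments="0 0 0 -0.0003 -0.0007 0 0.026; -1 0 0 -0.0003 -0.0004 -0.002 0.026; -2 0 0 -0.0003 -0.0001 -0.0042 0.026; -2 0 0 -0.0003 -0.0001 -0.0042 0.026")

```text
time: 10.0
ee_pos: [683.8, 117.0, 162.2]
eef_rot: [0.013, 0.592, 0.806, 0.012]
wrist_force: [5.1, -16.7, -1.6]
grip_width: 28.5
grip_force: 30.0
```

```bash
python3 st.py
```

```text
10.2 [683.794 116.969 162.097] F [  4.269 -15.574  -0.809] Ftool [-16.132  -0.619   0.886] 28.901184577046713
knob r 161.23511044030127 theta -0.0023538972858370352
```

>>> carry_out(increments="-1 0 0 0 0.0003 -0.0021 0.026; -2 0 0 0 0.0006 -0.0042 0.026; -3 0 0 0 0.0008 -0.0063 0.026; -4 0 0 0 0.001 -0.0085 0.026; -4 0 0 0 0.001 -0.0085 0.026")

```text
time: 10.82
ee_pos: [684.4, 117.2, 170.8]
eef_rot: [0.034, 0.591, 0.805, 0.041]
wrist_force: [5.4, -16.3, -0.5]
grip_width: 28.6
grip_force: 30.0
```

```bash
python3 st.py
```

```text
11.025 [684.442 117.154 170.623] F [  4.615 -15.908  -1.161] Ftool [-16.553  -0.488   1.219] 28.639021156013044
knob r 160.63228254756137 theta -0.0008527625750986562
```

>>> carry_out(increments="-1 0 0 0 0.0003 -0.0021 0.026; -2 0 0 0 0.0006 -0.0042 0.026; -3 0 0 0 0.0009 -0.0063 0.026; -4 0 0 0 0.0011 -0.0085 0.026; -5 0 0 0 0.0012 -0.0106 0.026; -6 0 0 0 0.0013 -0.0127 0.026; -7 0 0 0 0.0014 -0.0149 0.026; -8 0 0 0 0.0015 -0.017 0.026; -8 0 0 0 0.0015 -0.017 0.026")

```text
time: 12.15
ee_pos: [684.0, 116.9, 187.7]
eef_rot: [0.075, 0.587, 0.8, 0.097]
wrist_force: [3.9, -16.3, -1.9]
grip_width: 28.6
grip_force: 30.0
```

```bash
python3 st.py; python3 -c "
from h import *
c=capture('scene');save(c,'s3.png')
i=cv2.resize(c['color'][150:340,380:580],None,fx=3,fy=3,interpolation=cv2.INTER_CUBIC);cv2.imwrite('pics/s3.png',i[:,:,::-1])"
```

```text
12.35 [684.05  116.962 187.569] F [  4.33  -16.763  -1.139] Ftool [-17.283  -1.157   0.997] 28.276263632839985
knob r 157.81429482749274 theta 0.0062538722492367915
```

View pics/s3.png

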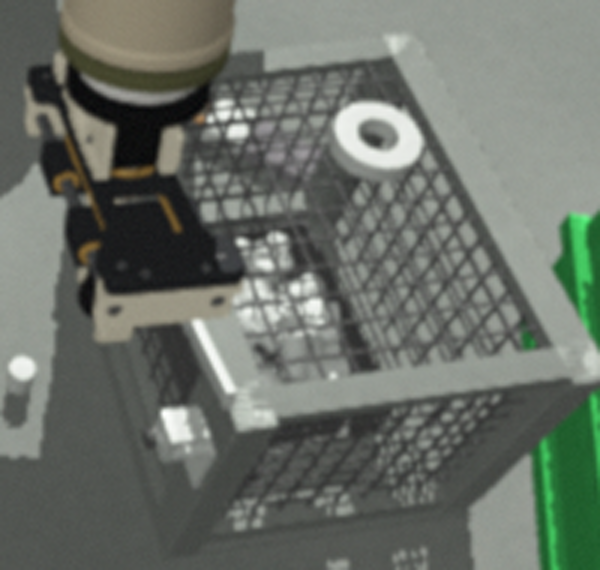

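The bar's tip now stands well above the catch, which is visible free at (180,430). Next is the swing, worked out as arc rows.

```bash
cat > arc.py <<'E'
from h import *
import sys
H=np.array([float(sys.argv[1]),float(sys.argv[2])]); off=np.array(eval(sys.argv[3])); angs=eval(sys.argv[4])
o=env.get_obs();X=o['ee_pos'];T=rot(o['eef_rot'])
for a in angs:
    w=np.array([0,0,-np.radians(a)]);d=np.r_[X[:2]-H,0]
    s=T.inv().apply(R.from_rotvec(w).apply(d)-d)/1000+off
    r=np.degrees(T.inv().apply(w)); print(' '.join('%.1f'%v for v in r),' '.join('%.4f'%v for v in s),'0.026',end='; ')
print()
E
python3 arc.py 522 125 '[-.004,0,0]' '[0,1,2,4,6,8,10,13,16,19,22,22]'
```

```text
0.0 0.0 0.0 -0.0040 0.0000 0.0000 0.026; 0.0 -0.2 1.0 -0.0066 -0.0010 -0.0002 0.026; 0.0 -0.5 1.9 -0.0093 -0.0020 -0.0005 0.026; 0.0 -1.0 3.9 -0.0145 -0.0042 -0.0010 0.026; 0.0 -1.4 5.8 -0.0196 -0.0065 -0.0015 0.026; 0.0 -1.9 7.8 -0.0246 -0.0090 -0.0021 0.026; 0.1 -2.4 9.7 -0.0296 -0.0117 -0.0028 0.026; 0.1 -3.1 12.6 -0.0368 -0.0161 -0.0038 0.026; 0.1 -3.9 15.5 -0.0438 -0.0208 -0.0049 0.026; 0.1 -4.6 18.4 -0.0505 -0.0258 -0.0061 0.026; 0.1 -5.3 21.3 -0.0569 -0.0312 -0.0074 0.026; 0.1 -5.3 21.3 -0.0569 -0.0312 -0.0074 0.026;
```

>>> carry_out(increments="0 0 0 -0.003 0 0 0.026; 0 -0.2 1 -0.0066 -0.001 -0.0002 0.026; 0 -0.5 1.9 -0.0093 -0.002 -0.0005 0.026; 0 -1 3.9 -0.0145 -0.0042 -0.001 0.026; 0 -1.4 5.8 -0.0196 -0.0065 -0.0015 0.026; 0 -1.9 7.8 -0.0246 -0.009 -0.0021 0.026; 0.1 -2.4 9.7 -0.0296 -0.0117 -0.0028 0.026; 0.1 -3.1 12.6 -0.0368 -0.0161 -0.0038 0.026; 0.1 -3.9 15.5 -0.0438 -0.0208 -0.0049 0.026; 0.1 -4.6 18.4 -0.0505 -0.0258 -0.0061 0.026; 0.1 -5.3 21.3 -0.0569 -0.0312 -0.0074 0.026; 0.1 -5.3 21.3 -0.0569 -0.0312 -0.0074 0.026")

```text
time: 13.9
ee_pos: [669.9, 57.2, 187.5]
eef_rot: [0.089, 0.729, 0.674, 0.082]
wrist_force: [3.4, -4.3, -1.2]
grip_width: 28.7
grip_force: 30.0
```

```bash
python3 st.py; python3 arc.py 522 125 '[0,0,0]' '[2,5,8,11,14,17,20,23,26,28,30,30]'
```

```text
14.1 [670.003  57.404 187.504] F [ 3.043 -4.124 -0.514] Ftool [-3.88   3.125  1.309] 28.460453903792274
knob r 158.3610556399517 theta 0.38581977495845177
0.0 -0.5 1.9 -0.0053 -0.0020 -0.0005 0.026; 0.0 -1.2 4.9 -0.0131 -0.0053 -0.0013 0.026; 0.0 -1.9 7.8 -0.0207 -0.0090 -0.0022 0.026; 0.0 -2.7 10.7 -0.0281 -0.0131 -0.0032 0.026; 0.0 -3.4 13.6 -0.0353 -0.0176 -0.0043 0.026; 0.0 -4.1 16.5 -0.0422 -0.0224 -0.0055 0.026; 0.0 -4.8 19.4 -0.0489 -0.0276 -0.0068 0.026; 0.0 -5.5 22.3 -0.0552 -0.0331 -0.0082 0.026; 0.0 -6.3 25.2 -0.0613 -0.0389 -0.0096 0.026; 0.0 -6.8 27.2 -0.0651 -0.0429 -0.0106 0.026; 0.0 -7.2 29.1 -0.0689 -0.0471 -0.0117 0.026; 0.0 -7.2 29.1 -0.0689 -0.0471 -0.0117 0.026;
```

>>> carry_out(increments="0 -0.5 1.9 -0.0058 -0.0018 -0.0005 0.026; 0 -1.2 4.9 -0.0136 -0.005 -0.0013 0.026; 0 -1.9 7.8 -0.0212 -0.0085 -0.0022 0.026; 0 -2.7 10.7 -0.0286 -0.0126 -0.0032 0.026; 0 -3.4 13.6 -0.0358 -0.0171 -0.0043 0.026; 0 -4.1 16.5 -0.0427 -0.0219 -0.0055 0.026; 0 -4.8 19.4 -0.0494 -0.0271 -0.0068 0.026; 0 -5.5 22.3 -0.0557 -0.0326 -0.0082 0.026; 0 -6.3 25.2 -0.0618 -0.0384 -0.0096 0.026; 0 -6.8 27.2 -0.0656 -0.0424 -0.0106 0.026; 0 -7.2 29.1 -0.0694 -0.0466 -0.0117 0.026; 0 -7.2 29.1 -0.0694 -0.0466 -0.0117 0.026")

```text
time: 15.6
ee_pos: [616.1, -8.5, 187.4]
eef_rot: [0.108, 0.878, 0.462, 0.056]
wrist_force: [1.2, -5.4, -0.6]
grip_width: 28.9
grip_force: 30.0
```

```bash
python3 st.py; python3 arc.py 522 125 '[0,0,0]' '[2,5,8,11,14,17,20,23,26,29,32,32]'
```

```text
15.8 [616.207  -8.445 187.399] F [ 1.608 -5.551  0.454] Ftool [-3.669  4.442  0.638] 28.7637674131333
knob r 159.08657152456874 theta 0.9135054508102114
0.0 -0.5 1.9 -0.0053 -0.0020 -0.0005 0.026; 0.0 -1.2 4.9 -0.0131 -0.0054 -0.0013 0.026; 0.0 -1.9 7.8 -0.0208 -0.0091 -0.0022 0.026; 0.0 -2.6 10.7 -0.0282 -0.0132 -0.0033 0.026; 0.0 -3.4 13.6 -0.0354 -0.0178 -0.0044 0.026; 0.0 -4.1 16.5 -0.0423 -0.0226 -0.0056 0.026; 0.0 -4.8 19.4 -0.0490 -0.0278 -0.0069 0.026; 0.0 -5.5 22.3 -0.0553 -0.0334 -0.0082 0.026; 0.0 -6.3 25.2 -0.0614 -0.0392 -0.0097 0.026; 0.0 -7.0 28.1 -0.0671 -0.0454 -0.0112 0.026; 0.0 -7.7 31.1 -0.0725 -0.0518 -0.0128 0.026; 0.0 -7.7 31.1 -0.0725 -0.0518 -0.0128 0.026;
```

>>> carry_out(increments="0 -0.5 1.9 -0.0058 -0.0015 -0.0005 0.026; 0 -1.2 4.9 -0.0136 -0.0044 -0.0013 0.026; 0 -1.9 7.8 -0.0213 -0.0081 -0.0022 0.026; 0 -2.6 10.7 -0.0287 -0.0122 -0.0033 0.026; 0 -3.4 13.6 -0.0359 -0.0168 -0.0044 0.026; 0 -4.1 16.5 -0.0428 -0.0216 -0.0056 0.026; 0 -4.8 19.4 -0.0495 -0.0268 -0.0069 0.026; 0 -5.5 22.3 -0.0558 -0.0324 -0.0082 0.026; 0 -6.3 25.2 -0.0619 -0.0382 -0.0097 0.026; 0 -7 28.1 -0.0676 -0.0444 -0.0112 0.026; 0 -7.7 31.1 -0.073 -0.0508 -0.0128 0.026; 0 -7.7 31.1 -0.073 -0.0508 -0.0128 0.026")

```text
time: 17.3
ee_pos: [531.1, -38.6, 187.2]
eef_rot: [0.119, 0.972, 0.203, 0.024]
wrist_force: [-1.0, -3.5, -0.1]
grip_width: 28.8
grip_force: 30.0
```

```bash
python3 st.py; python3 arc.py 522 125 '[0,0,0]' '[2,4,5.5,6.5]'
```

```text
17.5 [531.62  -38.578 187.227] F [-1.498 -3.743 -0.241] Ftool [-2.872  2.688  0.916] 28.599205133910612
knob r 159.67526005882218 theta 1.4691708701615078
0.0 -0.5 1.9 -0.0053 -0.0020 -0.0005 0.026; 0.0 -1.0 3.9 -0.0106 -0.0042 -0.0010 0.026; 0.0 -1.3 5.3 -0.0145 -0.0060 -0.0015 0.026; 0.0 -1.6 6.3 -0.0170 -0.0072 -0.0018 0.026;
```

>>> carry_out(increments="0 -0.5 1.9 -0.0055 -0.0015 -0.0005 0.026; 0 -1 3.9 -0.011 -0.0035 -0.001 0.026; 0 -1.3 5.3 -0.015 -0.0053 -0.0015 0.026; 0 -1.6 6.3 -0.0175 -0.0065 -0.0018 0.026; 0 -1.6 6.3 -0.0172 -0.0063 -0.0018 0.026")

```text
time: 18.12
ee_pos: [513.2, -38.8, 187.4]
eef_rot: [0.119, 0.982, 0.148, 0.017]
wrist_force: [-0.6, 3.3, -1.9]
grip_width: 28.7
grip_force: 30.0
```

```bash
python3 st.py; python3 - <<'E'
from h import *
T=rot(env.get_obs()['eef_rot']);M=T.as_matrix();print(M)
# lower the bar: rotate +rx by f, knob along arc; report shifts in present tool frame
f0=np.radians(14)
x=M[:,0].copy();y=np.cross([0,0,-1],x);y/=np.linalg.norm(y)   # y: horizontal toward the tip
z=np.array([0,0,1])
tcp=lambda f:120*(np.cos(f)*y+np.sin(f)*z)+19*(np.sin(f)*y-np.cos(f)*z)
for d in (12,10,8,6,4,2,0): print(14-d,T.inv().apply(tcp(np.radians(d))-tcp(f0)))
E
```

```text
18.325 [513.377 -38.796 187.373] F [-0.624  4.642 -2.931] Ftool [ 0.775 -5.187  1.738] 28.492955934103634
knob r 159.85816469274758 theta 1.5803126864175094
[[ 0.956  0.286  0.069]
 [ 0.295 -0.928 -0.229]
 [-0.001  0.239 -0.971]]
2 [ 0.005 -0.726  4.178]
4 [ 0.01  -1.596  8.329]
6 [ 0.015 -2.612 12.446]
8 [ 0.02  -3.77  16.526]
10 [ 0.024 -5.07  20.562]
12 [ 0.029 -6.51  24.551]
14 [ 0.034 -8.088 28.487]
```

>>> carry_out(increments="1 0 0 0 -0.001 0.0021 0.026; 2 0 0 0 -0.0018 0.0042 0.026; 4 0 0 0 -0.0027 0.0083 0.026; 6 0 0 0 -0.0037 0.0124 0.026; 8 0 0 0 -0.0048 0.0165 0.026; 10 0 0 0 -0.0061 0.0206 0.026; 12 0 0 0 -0.0076 0.0245 0.026; 13 0 0 0 -0.0083 0.0265 0.026; 13.5 0 0 0 -0.0087 0.0275 0.026; 13.5 0 0 0 -0.0087 0.0275 0.026")

```text
time: 19.58
ee_pos: [513.0, -37.9, 158.8]
eef_rot: [0.004, 0.989, 0.149, -0.0]
wrist_force: [-1.1, -4.5, -2.3]
grip_width: 28.5
grip_force: 30.0
```

```bash
python3 st.py
```

```text
19.775 [512.962 -37.915 158.966] F [-1.744 -5.84  -1.686] Ftool [-3.384  5.054  1.732] 28.6390272376951
knob r 163.11431530830816 theta 1.5736561946458478
```

>>> carry_out(increments="0.5 0 0 -0.0005 0.0012 0.0008 0.026; 0.5 0 0 -0.0005 0.0012 0.0008 0.026; 0.5 0 0 -0.0005 0.0012 0.0008 0.034; 0.5 0 0 -0.0005 0.0012 0.0008 0.045; 0.5 0 0 -0.0005 0.0012 0.0008 0.06; 0.5 0 0 -0.0005 0.0012 0.0008 0.06; 0.5 0 0 -0.0005 0.0012 -0.01 0.06; 0.5 0 0 -0.0005 0.0012 -0.03 0.06; 0.5 0 0 -0.0005 0.0012 -0.06 0.06; 0.5 0 0 -0.0005 0.0012 -0.1 0.06; 0.5 0 0 -0.0005 0.0012 -0.14 0.06; 0.5 0 0 -0.0005 0.0012 -0.14 0.06")

```text
time: 21.28
ee_pos: [514.6, -38.2, 304.1]
eef_rot: [0.001, 0.989, 0.149, 0.003]
wrist_force: [-0.4, 0.4, -0.1]
grip_width: 60.1
grip_force: 0.0
```

```bash
python3 st.py; python3 -c "
from h import *
c=capture('scene');t=capture('top')
i=np.hstack([cv2.resize(a['color'][y:y+230,x:x+230],(400,400)) for a,x,y in((c,370,130),(t,100,60))]);cv2.imwrite('pics/fin.png',i[:,:,::-1])"
```

```text
21.475 [512.853 -37.892 299.345] F [ 0.174 -0.159 -0.335] Ftool [0.12  0.204 0.334] 59.79016312323261
knob r 163.28007950551248 theta 1.5737458388765229
```

View pics/fin.png

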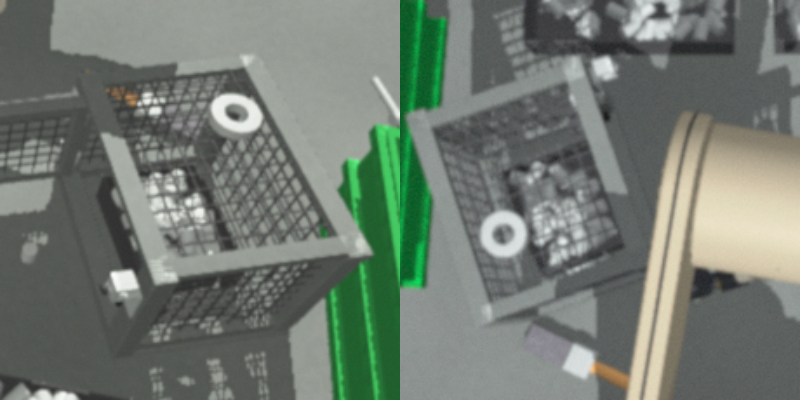

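The gate stands open to the left of the scene view and the ring, brush and pan are where they were. I'll check the knob's height with the wrist camera before handing in.

```bash
python3 - <<'E'
from h import *
c=capture('wrist');s=capture('scene')
print('pred',proj(c,[513,-38,176]))
u0,v0=np.round(proj(c,[513,-38,176])).astype(int)
g=c['color'].max(2);m=np.zeros_like(g);sl=np.s_[v0-25:v0+25,u0-30:u0+30];m[sl]=g[sl]<60
n,l,st,ce=cv2.connectedComponentsWithStats(m);k=1+np.argmax(st[1:,4]);print(st[k])
kk=(st[k][0]+st[k][2]/2-.5,st[k][1]+st[k][3]/2-.5);print(onz(c,*kk,176),'top z',pt(c,*kk))
zs=c['z_map'];v,u=np.mgrid[0:250:2,60:580:2];o=np.array(c['origin'])
pts=np.array([pt(c,a,b) for a,b in zip(u.ravel(),v.ravel()) if zs[b,a]>0])
p=pts[(pts[:,2]>172)&(pts[:,2]<200)];
for lo,hi in((174,186),(188,200)):
    q=p[(p[:,2]>lo)&(p[:,2]<hi)];f=cv2.fitLine(q[:,:2].astype(np.float32),cv2.DIST_HUBER,0,.01,.01).ravel();print(lo,len(q),q[:,2].min(),q[:,2].max(),np.degrees(np.arctan2(f[1],f[0])),q.mean(0))
E
```

```text
pred [326.613 194.068]
[309 179  33  31 776]
[512.639 -36.615 176.   ] top z [515.684 -35.676 189.292]
174 753 174.27880962839845 185.9139050275379 -70.90597 [540.561  -2.862 181.73 ]
188 1693 188.02348120554416 199.9733617269673 -70.54494 [553.539  28.003 193.399]
```

The knob centre is at about 175 mm, so the bar is down. The gate stands at about 90° to the cage front.

```bash
python3 -c "
from h import *
print(ticket.close_job())"
```

```text
the job is handed in; nothing more can be done
None
```

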